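# Set up a strap clamp over a blank on the drilling fixture plate

## Task

Clamp the wooden blank down ready for drilling. Lay it flat on the fixture plate, close up against its three locating pins, put the one packing block that is just as thick as the blank on the plate at the far side of the stud from the blank, then lay the slotted strap over the stud so that it bridges level and straight across from blank to block, and slide the clamping knob down the stud until it sits flat on the strap. Leave the other two packing blocks where they are.

Things in the scene. Friction and masses are not known exactly. Their poses are not given: they have to be found in the camera images.
- fixture_plate: Dark grey cast-iron plate fixed on the bench, 170 (x) x 140 (y) x 24 mm; origin at centre of underside. T-slot along y at x=0. Steel locating pins, 8 mm diameter, 14 mm above the top face, at (x,y) = (-73,-42), (-73,42), (-50,61.5) mm: the first two stop the blank's long side, the third its end. A blank along y touching all three has its centre at x=-50, y=0. The packing block goes on the +x side.
- clamp_stud: Fixed upright threaded steel stud in the plate's T-slot (plate x=0, y within 18 mm of 0), 10 mm diameter, 61 mm above the plate's top face, its last 10 mm tapering to a 3 mm tip. Origin on its axis at the height of the plate's top face; axes parallel to the plate's. A packing block centred about 48 mm from it in +x, at the same y, supports the end of a strap centred on it and leaves finger room.
- wood_blank: Plain pale wood blank, the workpiece: 38 (its x) x 115 (its y, the long axis) x 19 mm thick, loose, lying flat on the bench; origin at the centre of its underside. 0.05 kg.
- clamp_strap: Dark steel strap, flat bar 130 (x) x 34 (y) x 12 mm thick, loose, lying flat; origin at the centre of its underside. A slot 60 mm long (x) and 16 mm wide goes right through its middle, for the stud. Both halves alike. 0.3 kg. In use its underside is 19 mm above the plate's top face.
- block_thin: Bright steel packing block, the thin long one: 40 (x) x 70 (y) x 10 mm high, two holes in its top; loose; origin at the centre of its underside.
- block_mid: Bright steel packing block of middle height: 40 (x) x 55 (y) x 19 mm high, two holes in its top; loose; origin at the centre of its underside. 0.3 kg.
- block_tall: Bright steel packing block, the tall square one: 40 (x) x 40 (y) x 32 mm high, one hole in its top; loose; origin at the centre of its underside.
- clamp_knob: Round grey ribbed knob with a steel flange below, 41 mm across, 24 mm high, loose, standing on its flange; origin at the centre of its underside. A plain unthreaded 14 mm bore runs right through along z, so it slips down over the stud without turning. 0.1 kg. In use its underside is 31 mm above the plate's top face.
Mind the look-alikes: they are no part of the job. Of the things that look like the fixture_plate, the larger one is meant.

How it is judged (in metres and radians):
At the end, for the whole second after the job is handed in: Blank flat on plate, under 8 mm from each pin, square to 0.1 rad; 19 mm block flat, 24-75 mm past stud, within 15 mm of its line; strap on stud, on both, level to 0.05 rad, straight to 0.2; knob on stud, flat on strap (heights to 3 mm); other blocks moved under 30 mm; all at rest, released (x of wood_blank in the frame of fixture_plate between -0.0535 and -0.042 m and y of wood_blank in the frame of fixture_plate between -0.008 and 0.0035 m and z of wood_blank in the frame of fixture_plate between 0.021 and 0.027 m and angle between the y axis of wood_blank and the y axis of fixture_plate, either way round below 0.1 rad and angle between each of wood_blank, block_mid, clamp_knob's own z axis and vertical below 0.08 rad and x of block_mid in the frame of clamp_stud between 0.024 and 0.075 m and y of block_mid in the frame of clamp_stud between -0.015 and 0.015 m and z of block_mid in the frame of clamp_stud between -0.003 and 0.003 m and x of clamp_stud in the frame of clamp_strap between -0.027 and 0.027 m and y of clamp_stud in the frame of clamp_strap between -0.006 and 0.006 m and z of clamp_strap in the frame of clamp_stud between 0.016 and 0.022 m and angle between clamp_strap's own z axis and vertical below 0.05 rad and angle between the x axis of clamp_strap and the x axis of fixture_plate, either way round below 0.2 rad and contact force between clamp_strap and wood_blank above 0.1 N and contact force between clamp_strap and block_mid above 0.1 N and horizontal distance between clamp_knob and clamp_stud below 0.006 m and z of clamp_knob in the frame of clamp_stud between 0.028 and 0.034 m and contact force between clamp_knob and clamp_strap above 0.1 N and distance of each of block_thin, block_tall from where it was at the start of the episode below 0.03 m and linear speed of each of wood_blank, block_mid, clamp_strap, clamp_knob below 0.02 m/s and angular speed of each of wood_blank, block_mid, clamp_strap, clamp_knob below 0.2 rad/s); the robot touches nothing.
It also fails if it takes over 120 s, if anything falls off the work surface, if the arm or the gripper's body presses on something with over 40 N, if the wrist force passes 120 N, or if a joint passes its speed limit or range.

## Robot

A 6-joint arm with a two-finger parallel gripper is mounted at the origin on a cart in front of the work surface, level with it; the furniture and walls round the work are solid. World frame = base frame: x ahead of the robot, y to its left, z up, the work surface at z = 0. Lengths are in m, angles in degrees, forces in N, time in s.
With the tool pointing down it reaches from about 0.4 to 0.825 m from the base axis. Payload 7 kg.
Tool frame: the origin (TCP) lies between the finger pads; the fingertips stand 25 mm ahead of it and the grasp point (between the pads) lies 6 mm ahead of it; z points along the fingers, y is the line along which they close (so a half turn about z gives the same grasp; the last joint's range is limited). The gripper opens to 88 mm and grips with 3 to 60 N. Pads are 19 mm wide; open, the fingers measure 130 mm over their backs; the gripper's body (78 mm by 193 mm) begins 47 mm behind the grasp point.
Start: joints at [-59.353, 20.546, 0.682, 0, -70.136, -16.507], TCP at [0.165, -0.655, 0.252] pointing down, gripper open.
Joint ranges: [-176.03, 176.03], [-82.01, 121.73], [-58.28, 71.71], [-173.87, 95.51], [-174.79, -0.11], [-173.66, 173.66]. Speed limits (degrees/s): [136.94, 136.94, 172.46, 180, 180, 180].

## Interface

Orientations are given as [roll, pitch, yaw] about the fixed x, y, z axes, in that order (R = Rz(yaw) Ry(pitch) Rx(roll)).
In Python, from plant import status, optics, job gives the robot as it stands. The module is installed in compiled form; this text tells all that it offers.
- The arm moves only by the tool send_path, called after "Emit:" by a JSON object that holds its "api" and its "payload", one argument or row to a line. Schema: {"type":"object","properties":{"increments":{"type":"array","items":{"type":"array","items":{"type":"array","items":{"type":"number"},"minItems":5,"maxItems":5},"minItems":1,"maxItems":8},"minItems":1,"maxItems":1},"only":{"type":"string"},"quiet":{"type":"boolean"},"lines":{"type":"string"}},"required":["increments"],"additionalProperties":false}. increments is a list that holds a single list of rows (three levels of brackets), with 1 to 8 rows, each of 5 numbers: dx, dy, dz in m, then a turn about the tool's z in degrees, then the finger opening in m; each row is the pose to reach, as a shift and turn from the pose commanded when the call began, along the tool's axes at that moment; what a row does not reach only later rows make up. A row lasts 1/8 s, in which the tool goes at most 0.0625 m and 10.7 degrees, less where a joint would pass 70% of its speed; a pose out of reach is approached as far as the arm can. The fingers move at their own pace and stop on an object; the grip force is fixed at half the most. Time passes only in rows, so rows that do not move let the fingers close. The tool returns the time, the measured TCP pose, the force, the opening and the grip force at its end. only (a regular expression) keeps the lines of the reply that match it, lines (a string "A,B") keeps lines A to B, and quiet returns only ok. Input that does not fit is refused with a message, and nothing moves.
- status.get_obs(): the state, without advancing time (a new reading comes with each control period).
- optics.snapshot(name): name is "side" or "top" or "wrist"; returns a dict with "frame" (400x640x3 uint8, red, green, blue), "z_map" (400x640 float32, m along the optical axis (not along the pixel's ray), 0 where there is no reading), "fovy" (degrees; the focal length in pixels is half the picture's height over the tangent of half this angle, whatever the lens; pixels are square), "cx", "cy" (the principal point, pixels), "k1" (the pictures are not rectified: a ray, as slopes to the right and down, at radius r is drawn at 1 + k1 r^2 times it, then the intrinsics apply), "R" (3x3) and "t" (3): a world point X has camera coordinates R X + t; the wrist camera has in their place "T_tool_cam" (4x4, takes a point from camera to tool coordinates, whose origin is the TCP and whose axes are the flange's). Camera axes: x right, y down, z forward; pixel columns grow to the right and rows downward; lengths in m; the calibration is good to about 2 mm. A picture is of the moment at which its call begins: read the wrist's pose just before it.
- job.close_job(): hands the job in; it is judged then, once.
The state is a dict: "clock": time; "joint_pos": joint angles; "qvel": joint speeds; "tau": joint torques, N m; "tool_pos": TCP position; "orientation": TCP orientation; "force": force on the tool from outside, world axes, zero at the start; "moment": the same for the moment, N m; "opening": finger opening in m; "gripper_force": force on a finger pad.
Only numpy, scipy, OpenCV 4.12 (cv2) and the standard library are available. Lean on these libraries where they do the work, as an engineer would, in place of code of your own. Each camera call takes 0.05 s, during which the arm holds its last target. There are 200 camera calls.

## Working session

There is one attempt and no reset: what is moved stays moved. The work goes in short steps, Python scripts to look and compute and a tool call to move; the robot and the scene stay as the last step left them, time stands still between calls to the robot, and variables do not carry over. Pictures are saved under pics/ and viewed, at most 14 in all, crops included, and the job is handed in when it is done.

```bash
mkdir -p pics
```

Create h.py:
```python
import numpy as np, cv2
from plant import status, optics, job
from scipy.spatial.transform import Rotation as Ro
def tool():
    o=status.get_obs(); return np.array(o["tool_pos"]),Ro.from_euler('xyz',o["orientation"],degrees=True).as_matrix()
def snap(name):
    p,R=tool(); s=optics.snapshot(name)
    f=200/np.tan(np.radians(s["fovy"])/2)
    if name=="wrist":
        T=np.array(s["T_tool_cam"]); Rc=R@T[:3,:3]; c=R@T[:3,3]+p
    else:
        Rc=np.array(s["R"]).T; c=-Rc@np.array(s["t"])
    s.update(f=f,Rc=Rc,c=c); return s
def save(name,fn):
    s=snap(name); cv2.imwrite(f"pics/{fn}.png",s["frame"][:,:,::-1]); np.savez(f"pics/{fn}.npz",**s); return s
def load(fn): return dict(np.load(f"pics/{fn}.npz",allow_pickle=True))
def ray(s,u,v):
    f=float(s["f"]);d=np.array([(u-float(s["cx"]))/f,(v-float(s["cy"]))/f]); k=float(s["k1"]); x=d.copy()
    for _ in range(20): x=d/(1+k*(x@x))
    return s["Rc"]@np.array([x[0],x[1],1.])
def atz(s,u,v,z):
    r=ray(s,u,v); return s["c"]+r*(z-s["c"][2])/r[2]
def atd(s,u,v):
    d=np.median(s["z_map"][int(v)-1:int(v)+2,int(u)-1:int(u)+2]); return s["c"]+ray(s,u,v)*d
def proj(s,X):
    x=s["Rc"].T@(np.array(X)-s["c"]); x=x[:2]/x[2]; x=x*(1+float(s["k1"])*(x@x)); return x*float(s["f"])+[float(s["cx"]),float(s["cy"])]
def crop(fn,u0,v0,u1,v1,k,out):
    im=cv2.imread(f"pics/{fn}.png")[v0:v1,u0:u1]; cv2.imwrite(f"pics/{out}.png",cv2.resize(im,None,fx=k,fy=k,interpolation=cv2.INTER_CUBIC))
def to(target):  # world shift in tool axes
    p,R=tool(); return np.round(R.T@(np.array(target)-p),4)
```

Run:
```python
from h import *
for n in("top","side"): 
    s=save(n,n+"0"); print(n,s["c"],s["fovy"],s["k1"])
print(status.get_obs())
```

```text
top [0.45900514 0.06706758 1.40412814] 52.87861804227732 -0.02608517256261672
side [0.20009203 0.8258923  0.56965568] 54.57914827782991 -0.040458642809855574
{'clock': 0.1, 'joint_pos': array([-5.93516611e+01,  2.05846563e+01,  6.40181903e-01, -1.56216053e-02,
       -7.01330963e+01, -1.65065216e+01]), 'qvel': array([ 0.10628509,  0.02231188,  0.10489153, -0.01510293, -0.00026885,
       -0.05252166]), 'tau': array([ 1.83101965e-03, -5.84164381e+01,  2.93755603e+01,  7.01540351e+00,
        1.01729447e-02, -6.21531558e-05]), 'tool_pos': array([ 0.16479586, -0.65419121,  0.25076198]), 'orientation': array([ 1.79921453e+02, -7.96044079e-03, -1.65863496e+02]), 'force': array([-0.13946304, -0.07485618,  0.77002869]), 'moment': array([-0.01257415,  0.03246239, -0.00998087]), 'gripper_force': 0.0, 'opening': 0.0878229259656775}
```

View pics/top0.png

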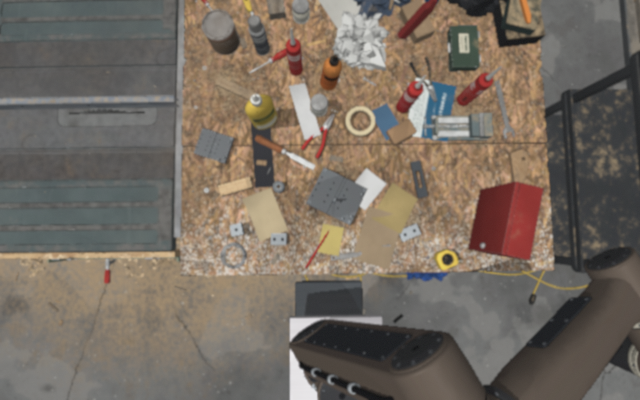

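View pics/side0.png

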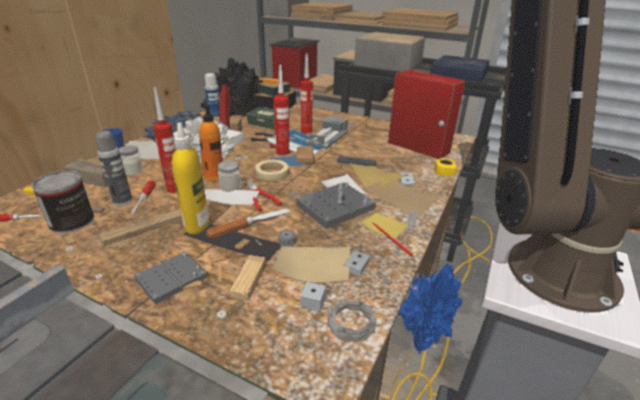

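Top view: large plate at (337,196), with a smaller look-alike plate at (213,145). A wood blank is at about (235,187), packing blocks at (236,230), (278,240) and (410,233), a knob at (278,187), and a dark strap at (419,180). I'll enlarge this area.

Run:
```python
from h import *
crop("top0",190,125,440,275,3.2,"c1")
s=load("top0")
for u,v in[(337,196),(213,145),(235,187),(236,230),(278,240),(410,233),(278,187),(419,180),(262,165)]: print(u,v,atd(s,u,v).round(3))
```

```text
337 196 [ 0.566 -0.01   0.018]
213 145 [0.75  0.421 0.014]
235 187 [0.602 0.343 0.015]
236 230 [0.453 0.336 0.032]
278 240 [0.417 0.195 0.018]
410 233 [ 0.435 -0.262  0.008]
278 187 [0.601 0.195 0.003]
419 180 [ 0.62  -0.302 -0.002]
262 165 [0.679 0.251 0.002]
```

View pics/c1.png

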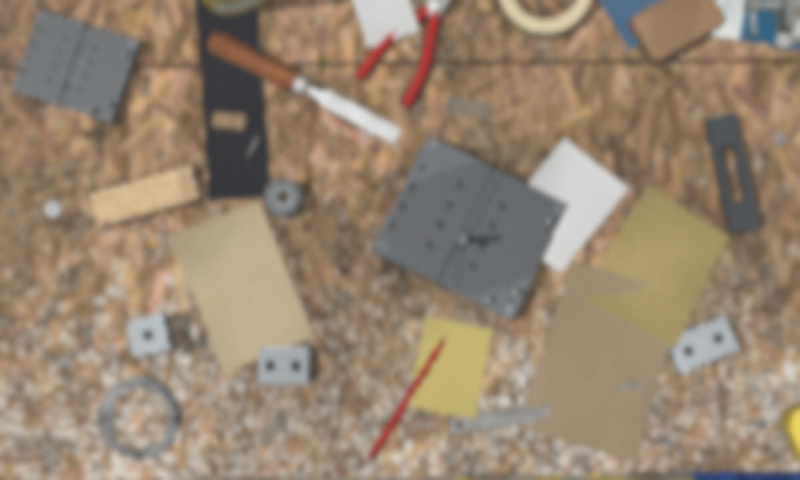

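The candidates are now clear. Positions below are in crop pixels:
- **Fixture plate:** the larger one, at (470,230). It carries the stud at about (465,238). The smaller plate at (77,65) is the look-alike.
- **Blank:** (145,195).
- **Strap:** slotted, at (735,172).
- **block_mid:** two holes, z = 18 mm, at (285,365).
- **block_tall:** one hole, z = 32 mm, at (150,335).
- **block_thin:** z = 8 mm, at (705,345).
- **Knob:** (283,196).

The wrist camera will give closer looks. First I'll check the red box as an obstacle.

Run:
```python
from h import *
s=load("top0")
for u,v in[(515,183),(543,187),(530,258),(472,250),(480,215),(490,190),(505,215),(445,260)]: print(u,v,atd(s,u,v).round(3))
print(to([0.50,-0.05,0.40]), tool()[1].round(2), optics.snapshot("wrist")["T_tool_cam"].round(3))
```

```text
515 183 [ 0.579 -0.514  0.256]
543 187 [ 0.59  -0.746 -0.001]
530 258 [ 0.341 -0.684  0.001]
472 250 [ 0.372 -0.479  0.002]
480 215 [ 0.493 -0.49   0.056]
490 190 [ 0.573 -0.509  0.1  ]
505 215 [ 0.487 -0.49   0.236]
445 260 [ 0.342 -0.372  0.034]
[-0.4726  0.5042 -0.1486] [[-0.97 -0.24 -0.  ]
 [-0.24  0.97  0.  ]
 [ 0.    0.   -1.  ]] [[ 0.002 -0.961 -0.276  0.074]
 [ 1.     0.002 -0.001  0.   ]
 [ 0.001 -0.276  0.961 -0.133]
 [ 0.     0.     0.     1.   ]]
```

Emit:
{"api": "send_path", "payload": {
  "increments": [
    [[0, 0, -0.06, 0, 0.088], [0, 0, -0.12, 0, 0.088], [0, 0, -0.17, 0, 0.088]]
  ]
}}

```text
clock: 0.52
tool_pos: [0.1647, -0.6544, 0.424]
orientation: [-179.9, 0.0, -165.9]
force: [-0.1, -0.4, 0.1]
opening: 0.0878
gripper_force: 0.0
```

Emit:
{"api": "send_path", "payload": {
  "increments": [
    [[-0.04, 0.045, 0, 0, 0.088], [-0.08, 0.09, 0, 0, 0.088], [-0.12, 0.14, 0, 0, 0.088], [-0.16, 0.19, 0, 0, 0.088], [-0.19, 0.24, 0, 0, 0.088], [-0.23, 0.28, 0, 0, 0.088], [-0.27, 0.33, 0, 0, 0.088], [-0.30, 0.38, 0, 0, 0.088]]
  ],
  "quiet": true
}}

```text
ok
```

Emit:
{"api": "send_path", "payload": {
  "increments": [
    [[-0.04, 0.045, 0, 0, 0.088], [-0.08, 0.09, 0, 0, 0.088], [-0.12, 0.14, 0, 0, 0.088], [-0.12, 0.14, 0, 0, 0.088], [-0.12, 0.14, 0, 0, 0.088]]
  ]
}}

```text
clock: 2.15
tool_pos: [0.445, -0.0475, 0.4213]
orientation: [-180.0, -0.0, -165.8]
force: [-0.1, 0.1, 0.4]
opening: 0.0874
gripper_force: 0.0
```

Run:
```python
from h import *
s=save("wrist","w1"); print(s["fovy"],s["c"])
```

```text
69.76471581717811 [ 0.37297932 -0.06529534  0.55471975]
```

View pics/w1.png

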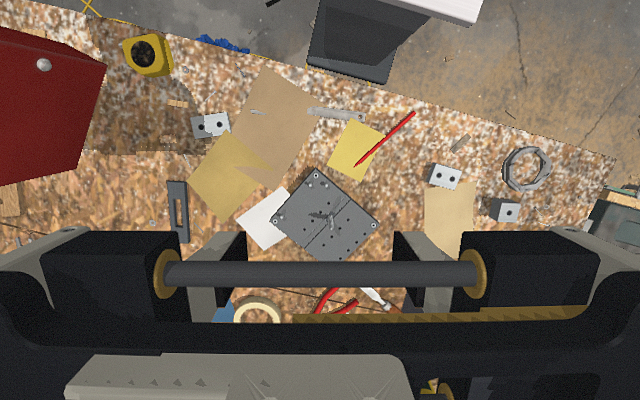

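Wrist view: the plate spans (270–380, 168–262) with the stud near (328,218), but its far corner is close to the gripper. Strap is at (178,210), thin block at (210,124), mid block at (445,176), tall block at (508,212). I'll enlarge the plate.

Run:
```python
from h import *
crop("w1",255,160,395,265,5.7,"c2")
```

```text
(no output)
```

View pics/c2.png

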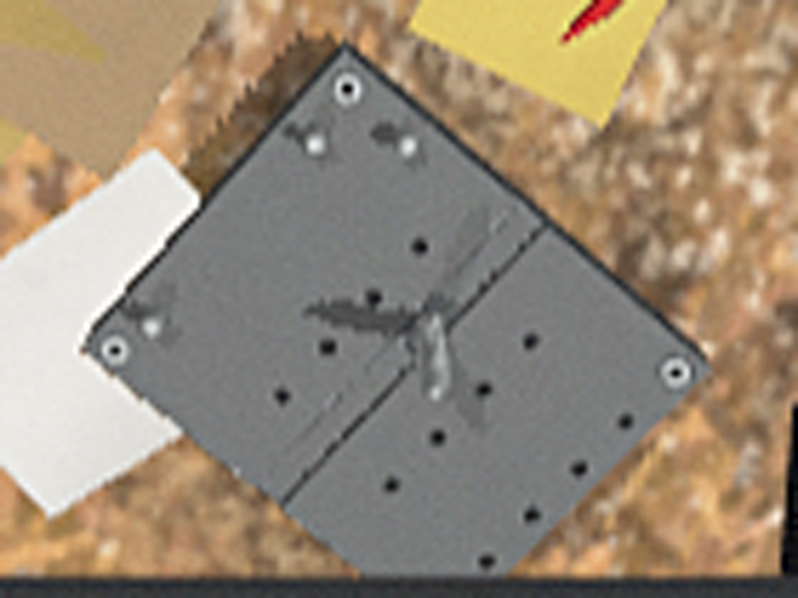

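Pin tops in the crop are at (317,143) and (153,327) on the −x side, and (408,146) is the +y end pin. The plate corners are top (−x,+y) at (345,45), right (+x,+y) at (708,368) and left (−x,−y) at (83,347). The stud tip is at (435,397). I'll fit the plate pose.

Add to h.py:
```python
def fit(m,w):  # planar rigid fit: yaw deg, xy origin
    m=np.array(m,float)[:,:2];w=np.array(w)[:,:2]; a=m-m.mean(0);b=w-w.mean(0)
    th=np.arctan2((a[:,0]*b[:,1]-a[:,1]*b[:,0]).sum(),(a*b).sum()); R=np.array([[np.cos(th),-np.sin(th)],[np.sin(th),np.cos(th)]])
    t=w.mean(0)-R@m.mean(0); return np.degrees(th),t,np.abs(m@R.T+t-w).max()
```

Run:
```python
from h import *
s=load("w1"); P=lambda u,v,z:atz(s,255+u/5.7-.5*(1-1/5.7),160+v/5.7-.5*(1-1/5.7),z)
pts=[((-.085,.07),P(345,45,.024)),((.085,.07),P(708,368,.024)),((-.085,-.07),P(83,347,.024)),((-.073,.042),P(317,143,.038)),((-.073,-.042),P(153,327,.038)),((-.05,.0615),P(408,146,.038))]
m,w=zip(*pts); print(np.round(w,4)); th,t,e=fit(m,w); print(th,t,e)
tip=P(435,397,.085);base=P(430,318,.024); c,sn=np.cos(np.radians(th)),np.sin(np.radians(th)); R=np.array([[c,-sn],[sn,c]])
print(tip,R.T@(tip[:2]-t),R.T@(base[:2]-t))
print([atd(s,255+u/5.7,160+v/5.7).round(4) for u,v in((250,200),(600,330),(310,300))])
```

```text
[[ 0.4634 -0.0516  0.024 ]
 [ 0.5417  0.0979  0.024 ]
 [ 0.5879 -0.1138  0.024 ]
 [ 0.4943 -0.0529  0.038 ]
 [ 0.5693 -0.0911  0.038 ]
 [ 0.488  -0.0241  0.038 ]]
62.85927776410307 [ 0.56498124 -0.00759497] 0.0021102552436561978
[5.52280906e-01 3.29026076e-04 8.50000000e-02] [0.00125787 0.01491663] [-0.0013385   0.01854987]
[array([ 0.5229, -0.0688,  0.0239]), array([0.5382, 0.0585, 0.024 ]), array([ 0.5522, -0.0408,  0.0244])]
```

The fit is good to 2 mm: plate yaw 62.9°, origin (0.565,−0.0076), stud at plate y ≈ 15.5 mm and x ≈ 0. Next I'll look at the blank, knob and mid block from a wrist viewpoint beyond them.

Emit:
{"api": "send_path", "payload": {
  "increments": [
    [[-0.045, 0.03, 0.01, 0, 0.088], [-0.09, 0.065, 0.02, 0, 0.088], [-0.135, 0.095, 0.03, 0, 0.088], [-0.18, 0.13, 0.04, 0, 0.088], [-0.23, 0.16, 0.05, 0, 0.088], [-0.275, 0.195, 0.05, 0, 0.088], [-0.32, 0.226, 0.05, 0, 0.088], [-0.32, 0.226, 0.05, 0, 0.088]]
  ]
}}

```text
clock: 3.2
tool_pos: [0.7021, 0.2502, 0.3675]
orientation: [-179.9, -0.3, -165.9]
force: [-0.8, 0.3, -0.8]
opening: 0.0877
gripper_force: 0.0
```

Emit:
{"api": "send_path", "payload": {
  "increments": [
    [[0, 0, 0, 0, 0.088], [0, 0, 0, 0, 0.088]]
  ]
}}

```text
clock: 3.45
tool_pos: [0.7001, 0.2478, 0.373]
orientation: [180.0, 0.1, -166.0]
force: [-0.7, -0.2, 0.2]
opening: 0.0879
gripper_force: 0.0
```

Run:
```python
from h import *
s=save("wrist","w2"); print(status.get_obs()["joint_pos"])
```

```text
[ 3.44836273e+01  2.49150512e+01  2.26687143e+01  1.01704290e-02
 -8.76400941e+01 -1.10422336e+02]
```

View pics/w2.png

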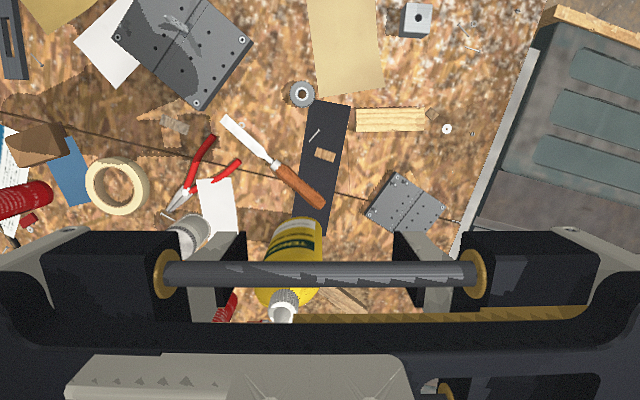

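Here the knob is at (301,94), the blank at (390,119), the mid block is out of view above, and the tall block is at (415,18). I'll crop the knob and blank.

Run:
```python
from h import *
crop("w2",280,70,440,140,5,"c3")
crop("w1",160,100,230,250,4,"a"); crop("w1",420,150,480,200,10,"b")
a=cv2.imread("pics/a.png");b=cv2.imread("pics/b.png"); k=np.zeros((600,800,3),np.uint8); k[:600,:280]=a;k[:500,200+80:280+600-80]=b[:, :520]; cv2.imwrite("pics/c4.png",k)
```

```text
(no output)
```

View pics/c3.png

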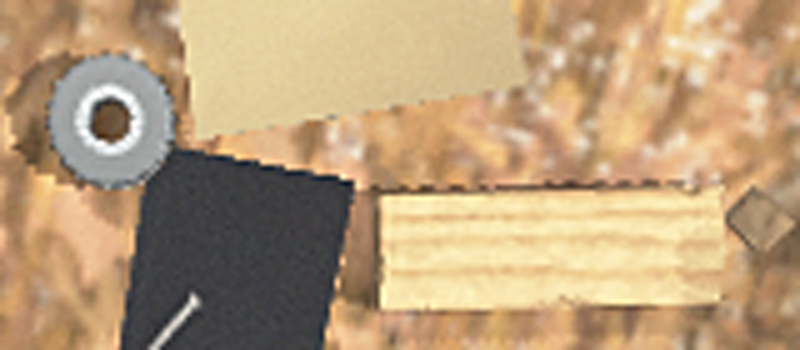

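View pics/c4.png

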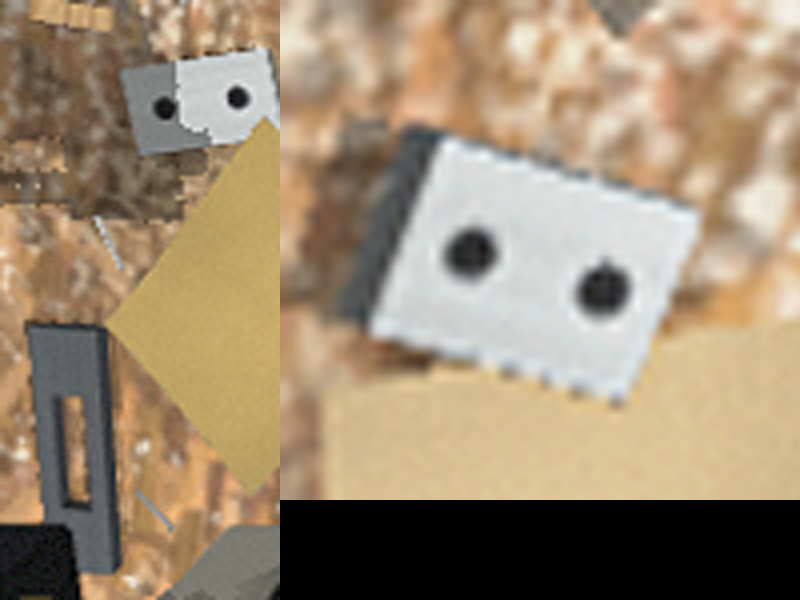

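Blank top corners in c3 are (378,197), (722,190), (720,303), (380,308), and the knob bore is at (112,121). Mid-block top corners in c4 are (440,138), (700,212), (620,402), (372,333). The strap is slotted with solid ends, as described.

Run:
```python
from h import *
s=load("w2"); P=lambda u,v,z:atz(s,280+(u+.5)/5-.5,70+(v+.5)/5-.5,z)
w=[P(378,197,.019),P(722,190,.019),P(720,303,.019),P(380,308,.019)]
print(np.round(w,4),[np.linalg.norm(w[i]-w[i-1]).round(4) for i in range(4)])
m=[(.019,-.0575),(.019,.0575),(-.019,.0575),(-.019,-.0575)]
for k in (1,-1): print("blank",fit(np.array(m)*[k,1],w))
print("knob",P(112,121,.024),atd(s,280+150/5,70+121/5))
s=load("w1"); P=lambda u,v:atz(s,420+(u-280+.5)/10-.5,150+(v+.5)/10-.5,.019)
w=[P(440,138),P(700,212),P(620,402),P(372,333)]; print(np.round(w,4),[np.linalg.norm(w[i]-w[i-1]).round(4) for i in range(4)])
print("mid",fit([(-.02,-.0275),(-.02,.0275),(.02,.0275),(.02,-.0275)],w))
b=load("w2")
print(atd(b,390,119),atd(load("w1"),446,176))
```

```text
[[0.6025 0.283  0.019 ]
 [0.5723 0.3913 0.019 ]
 [0.6066 0.4028 0.019 ]
 [0.6364 0.2934 0.019 ]] [np.float64(0.0354), np.float64(0.1125), np.float64(0.0362), np.float64(0.1134)]
blank (np.float64(15.128945639446783), array([0.60444236, 0.34263923]), np.float64(0.03551355884647145))
blank (np.float64(15.625942981685759), array([0.60444236, 0.34263923]), np.float64(0.001863377060438598))
knob [0.60113394 0.19408832 0.024     ] [0.5986221  0.20656333 0.02387542]
[[0.4    0.1667 0.019 ]
 [0.4007 0.2203 0.019 ]
 [0.4396 0.2191 0.019 ]
 [0.4388 0.1672 0.019 ]] [np.float64(0.0388), np.float64(0.0536), np.float64(0.0389), np.float64(0.0519)]
mid (np.float64(-0.7050806591002703), array([0.41976772, 0.19333409]), np.float64(0.001623996400264921))
[0.60346347 0.34287131 0.01894179] [0.41773689 0.19440338 0.01994106]
```

Blank is at (0.604,0.343), yaw 15.6°. Knob is at (0.601,0.194). Mid block is at (0.420,0.193), yaw −0.7°. All three match the given sizes and heights. Now I'll turn and move over the blank.

Emit:
{"api": "send_path", "payload": {
  "increments": [
    [[0.015, 0.025, 0, -10.5, 0.088], [0.03, 0.05, 0, -21, 0.088], [0.05, 0.08, 0, -31.5, 0.088], [0.07, 0.115, 0, -42, 0.088], [0.07, 0.115, 0.03, -52.5, 0.088], [0.07, 0.115, 0.08, -63, 0.088], [0.07, 0.115, 0.13, -73.5, 0.088], [0.07, 0.115, 0.18, -84, 0.088]]
  ]
}}

```text
clock: 4.5
tool_pos: [0.6041, 0.3433, 0.1919]
orientation: [-179.9, 0.1, -81.5]
force: [0.3, 0.2, -0.0]
opening: 0.0879
gripper_force: 0.0
```

Emit:
{"api": "send_path", "payload": {
  "increments": [
    [[0, 0, 0.03, -7.5, 0.07], [0, 0, 0.06, -7.5, 0.07], [0, 0, 0.06, -7.5, 0.07]]
  ]
}}

```text
clock: 4.88
tool_pos: [0.6031, 0.3425, 0.1302]
orientation: [179.8, -0.1, -74.4]
force: [-0.1, 0.5, -0.4]
opening: 0.0706
gripper_force: 0.0
```

Run:
```python
from h import *
print(to([.6044,.3426,.029]))
```

```text
[ 1.000e-04 -1.600e-03  1.012e-01]
```

Emit:
{"api": "send_path", "payload": {
  "increments": [
    [[0, -0.0015, 0.05, 0, 0.07], [0, -0.0015, 0.09, 0, 0.07], [0, -0.0015, 0.101, 0, 0.07], [0, -0.0015, 0.101, 0, 0.07], [0, -0.0015, 0.101, 0, 0.02], [0, -0.0015, 0.101, 0, 0.02], [0, -0.0015, 0.101, 0, 0.02], [0, -0.0015, 0.101, 0, 0.02]]
  ]
}}

```text
clock: 5.88
tool_pos: [0.6057, 0.3445, 0.0311]
orientation: [-180.0, 0.0, -74.4]
force: [-1.6, -0.5, 2.6]
opening: 0.0377
gripper_force: 30.0
```

Emit:
{"api": "send_path", "payload": {
  "increments": [
    [[0, 0, 0, 0, 0.02], [0, 0, -0.03, 0, 0.02], [0, 0, -0.06, 0, 0.02], [0, 0, -0.12, 0, 0.02]]
  ]
}}

```text
clock: 6.38
tool_pos: [0.6042, 0.3434, 0.1485]
orientation: [179.7, -0.1, -74.4]
force: [0.4, 0.9, -0.3]
opening: 0.0379
gripper_force: 30.0
```

Emit:
{"api": "send_path", "payload": {
  "increments": [
    [[0.05, 0.02, 0, -7, 0.02], [0.1, 0.045, 0, -14, 0.02], [0.155, 0.07, 0, -21, 0.02], [0.21, 0.095, 0, -28, 0.02], [0.26, 0.12, 0, -35, 0.02], [0.31, 0.14, 0, -42, 0.02], [0.363, 0.163, 0, -47.3, 0.02], [0.363, 0.163, 0, -47.3, 0.02]]
  ]
}}

```text
clock: 7.38
tool_pos: [0.5454, -0.0523, 0.1504]
orientation: [180.0, 0.0, -27.2]
force: [0.3, -0.3, -0.6]
opening: 0.0378
gripper_force: 30.0
```

Emit:
{"api": "send_path", "payload": {
  "increments": [
    [[0, 0, 0, 0, 0.02], [0, 0, 0, 0, 0.02], [0, 0, 0, 0, 0.02]]
  ]
}}

```text
clock: 7.75
tool_pos: [0.5468, -0.048, 0.1505]
orientation: [180.0, 0.0, -27.0]
force: [-0.2, -0.2, -0.6]
opening: 0.0377
gripper_force: 30.0
```

Run:
```python
from h import *
save("wrist","w3"); print(to([.5447,-.0517,.055]))
```

```text
[-0.0002  0.0041  0.0954]
```

View pics/w3.png

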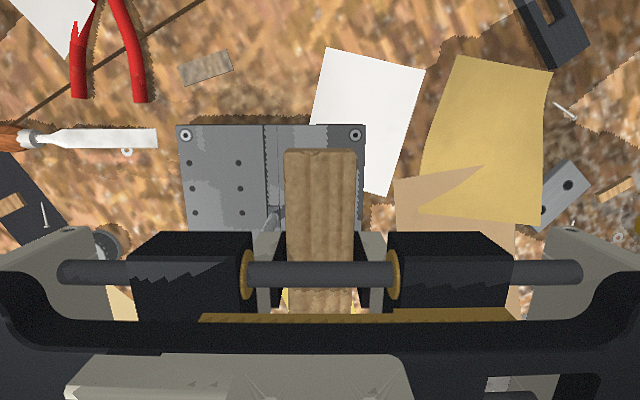

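Wrist view with the blank held: blank end corners at (284,149) and (354,149), plate −y corners at (177,125) and (366,126). I'll check the alignment with averaged pose readings, since single ones are noisy.

Add to h.py:
```python
def avg(n=6):
    P=[]
    for _ in range(n): P.append(np.r_[tool()[0],status.get_obs()["orientation"][2]]); optics.snapshot("side")
    P=np.array(P); return P.mean(0),P.std(0)
PL=np.array([0.565,-0.0076]); TH=np.radians(62.86); RP=np.array([[np.cos(TH),-np.sin(TH)],[np.sin(TH),np.cos(TH)]])
def inplate(X): return RP.T@(np.array(X)[:2]-PL)
```

Run:
```python
from h import *
a,sd=avg(); print(a.round(4),sd.round(4))
s=load("w3"); p,_=tool(); 
# replace pose by the mean pose
T=np.array(s["T_tool_cam"]); R=Ro.from_euler('xyz',[180,0,a[3]],degrees=True).as_matrix(); s["Rc"]=R@T[:3,:3]; s["c"]=R@T[:3,3]+a[:3]
for u,v,z in((177,125,.024),(366,126,.024),(284,149,a[2]-.031+.019),(354,149,a[2]-.031+.019)): X=atz(s,u,v,z); print(X.round(4),inplate(X).round(4))
print(inplate(a).round(4))
```

```text
[  0.5467  -0.0484   0.1505 -27.008 ] [0.     0.0002 0.     0.0177]
[0.6649 0.0334 0.024 ] [ 0.0821 -0.0702]
[ 0.5879 -0.1152  0.024 ] [-0.0853 -0.0694]
[ 0.6075 -0.059   0.1385] [-0.0264 -0.0613]
[ 0.5916 -0.0904  0.1385] [-0.0616 -0.0614]
[-0.0447 -0.0023]
```

Emit:
{"api": "send_path", "payload": {
  "increments": [
    [[-0.001, 0.0035, 0.03, 0, 0.02], [-0.001, 0.0035, 0.06, 0, 0.02], [-0.001, 0.0035, 0.075, 0, 0.02], [-0.001, 0.0035, 0.083, 0, 0.02], [-0.001, 0.0035, 0.088, 0, 0.02], [-0.001, 0.0035, 0.092, 0, 0.02], [-0.001, 0.0035, 0.0945, 0, 0.02], [-0.001, 0.0035, 0.0945, 0, 0.02]]
  ]
}}

```text
clock: 9.1
tool_pos: [0.5442, -0.0517, 0.0562]
orientation: [-180.0, -0.0, -27.1]
force: [0.1, -0.0, -0.5]
opening: 0.0382
gripper_force: 30.0
```

Run:
```python
from h import *
a,_=avg(4); print(a, inplate(a),status.get_obs()["force"])
```

```text
[  0.54422823  -0.05167203   0.05628924 -27.05543495] [-0.04869484 -0.00161949] [ 1.13126155  0.3603083  -1.58242996]
```

Emit:
{"api": "send_path", "payload": {
  "increments": [
    [[0, 0, 0.001, 0, 0.02], [0, 0, 0.001, 0, 0.044], [0, 0, 0.001, 0, 0.044], [0, 0, 0.001, 0, 0.044], [0, 0, -0.03, 0, 0.044], [0, 0, -0.07, 0, 0.044], [0, 0, -0.12, 0, 0.06], [0, 0, -0.17, 0, 0.088]]
  ]
}}

```text
clock: 10.3
tool_pos: [0.5438, -0.0518, 0.2277]
orientation: [180.0, 0.0, -27.1]
force: [0.8, 0.4, -0.2]
opening: 0.0586
gripper_force: 0.0
```

Run:
```python
from h import *
print(to([.42,.1933,.20]))
```

```text
[-0.2217 -0.1619  0.0277]
```

Emit:
{"api": "send_path", "payload": {
  "increments": [
    [[-0.04, -0.03, 0, -7, 0.088], [-0.09, -0.06, 0, -14, 0.088], [-0.13, -0.095, 0, -21, 0.088], [-0.18, -0.13, 0, -26.4, 0.088], [-0.222, -0.162, 0.02, -26.4, 0.08], [-0.222, -0.162, 0.06, -26.4, 0.08], [-0.222, -0.162, 0.1, -26.4, 0.08], [-0.222, -0.162, 0.12, -26.4, 0.08]]
  ]
}}

```text
clock: 11.3
tool_pos: [0.4191, 0.1931, 0.1043]
orientation: [179.9, 0.1, -0.6]
force: [-0.3, -0.6, 0.3]
opening: 0.0799
gripper_force: 0.0
```

Run:
```python
from h import *
print(avg(6)[0].round(4), to([.42,.1933,.029]))
```

```text
[ 0.4195  0.1931  0.105  -0.6525] [-0.0008  0.0009  0.0782]
```

Emit:
{"api": "send_path", "payload": {
  "increments": [
    [[0, 0, 0.04, 0, 0.08], [0, 0, 0.07, 0, 0.08], [0, 0, 0.077, 0, 0.08], [0, 0, 0.077, 0, 0.04], [0, 0, 0.077, 0, 0.04], [0, 0, 0.077, 0, 0.04], [0, 0, 0.077, 0, 0.04], [0, 0, 0.077, 0, 0.04]]
  ]
}}

```text
clock: 12.6
tool_pos: [0.4206, 0.1941, 0.03]
orientation: [-179.9, -0.1, -0.6]
force: [-1.6, -0.5, 8.4]
opening: 0.0547
gripper_force: 30.0
```

Run:
```python
from h import *
print(avg(4)[0].round(4))
```

```text
[ 0.4206  0.1941  0.03   -0.6438]
```

Emit:
{"api": "send_path", "payload": {
  "increments": [
    [[0, 0, -0.03, 0, 0.04], [0, 0, -0.09, 0, 0.04], [0, 0, -0.13, 0, 0.04], [0, 0, -0.13, 0, 0.04]]
  ]
}}

```text
clock: 13.3
tool_pos: [0.4213, 0.1948, 0.1622]
orientation: [-179.7, -0.3, -0.6]
force: [0.3, -0.6, -3.9]
opening: 0.0549
gripper_force: 30.0
```

```bash
python3 - <<'E'
from h import *
S=PL+RP@[0,.0155]; T=PL+RP@[.049,.0155]; print(S,T,to([*T,.17]))
E
```

```text
[ 5.51206634e-01 -5.29422630e-04] [0.57355878 0.04307541] [ 0.154   0.15   -0.0078]
```

Emit:
{"api": "send_path", "payload": {
  "increments": [
    [[0.02, 0.02, 0, -8, 0.04], [0.05, 0.05, 0, -18, 0.04], [0.08, 0.08, 0, -28, 0.04], [0.11, 0.11, 0, -38, 0.04], [0.13, 0.13, 0, -48, 0.04], [0.154, 0.15, 0, -58, 0.04], [0.154, 0.15, 0, -63.5, 0.04], [0.154, 0.15, 0, -63.5, 0.04]]
  ]
}}

```text
clock: 14.3
tool_pos: [0.5714, 0.0412, 0.1571]
orientation: [-179.9, 0.1, 62.7]
force: [0.1, -0.3, -3.3]
opening: 0.055
gripper_force: 30.0
```

Run:
```python
from h import *
a=avg(8)[0];print(a.round(4),to([.5736,.0431,.055]))
s=save("wrist","w4")
```

```text
[5.7180e-01 4.1800e-02 1.5830e-01 6.2761e+01] [0.0015 0.0008 0.1041]
```

View pics/w4.png

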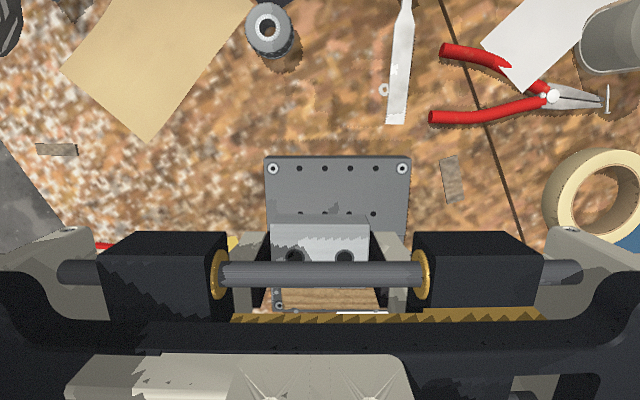

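The block is held square over the plate's +x half, with the plate's +x edge at rows 157–240. The knob shows at (268,28). Lowering.

Emit:
{"api": "send_path", "payload": {
  "increments": [
    [[0.0015, 0.001, 0.04, 0, 0.04], [0.0015, 0.001, 0.07, 0, 0.04], [0.0015, 0.001, 0.085, 0, 0.04], [0.0015, 0.001, 0.095, 0, 0.04], [0.0015, 0.001, 0.1, 0, 0.04], [0.0015, 0.001, 0.103, 0, 0.04], [0.0015, 0.001, 0.1045, 0, 0.04], [0.0015, 0.001, 0.1045, 0, 0.04]]
  ]
}}

```text
clock: 15.75
tool_pos: [0.5741, 0.0427, 0.0549]
orientation: [180.0, -0.0, 62.8]
force: [-0.3, 0.4, -3.1]
opening: 0.0549
gripper_force: 30.0
```

Run:
```python
from h import *
a=avg(4)[0];print(a.round(4),inplate(a),status.get_obs()["force"])
```

```text
[5.74100e-01 4.27000e-02 5.49000e-02 6.28409e+01] [0.04894498 0.01484663] [ 0.24861902 -0.36959302 -1.96588319]
```

Emit:
{"api": "send_path", "payload": {
  "increments": [
    [[0, 0, 0.001, 0, 0.04], [0, 0, 0.001, 0, 0.064], [0, 0, 0.001, 0, 0.064], [0, 0, 0.001, 0, 0.064], [0, 0, -0.03, 0, 0.064], [0, 0, -0.08, 0, 0.064], [0, 0, -0.14, 0, 0.07], [0, 0, -0.2, 0, 0.07]]
  ]
}}

```text
clock: 16.95
tool_pos: [0.5736, 0.0425, 0.2565]
orientation: [180.0, -0.0, 62.8]
force: [1.7, 1.1, -0.4]
opening: 0.0702
gripper_force: 0.0
```

Emit:
{"api": "send_path", "payload": {
  "increments": [
    [[-0.04, 0.01, 0, 9, 0.07], [-0.08, 0.02, 0, 18, 0.07], [-0.13, 0.03, 0, 27, 0.07], [-0.18, 0.045, 0, 36, 0.07], [-0.23, 0.06, 0, 45, 0.07], [-0.28, 0.07, 0, 53, 0.07], [-0.33, 0.086, 0, 53, 0.07], [-0.33, 0.086, 0, 53, 0.07]]
  ]
}}

```text
clock: 17.95
tool_pos: [0.4987, -0.2931, 0.2541]
orientation: [180.0, 0.0, 9.6]
force: [-0.0, -0.2, -0.4]
opening: 0.07
gripper_force: 0.0
```

Run:
```python
from h import *
print(avg(8)[0].round(4))
save("wrist","w5")
```

```text
[ 0.4996 -0.2904  0.2544  9.806 ]
```

View pics/w5.png

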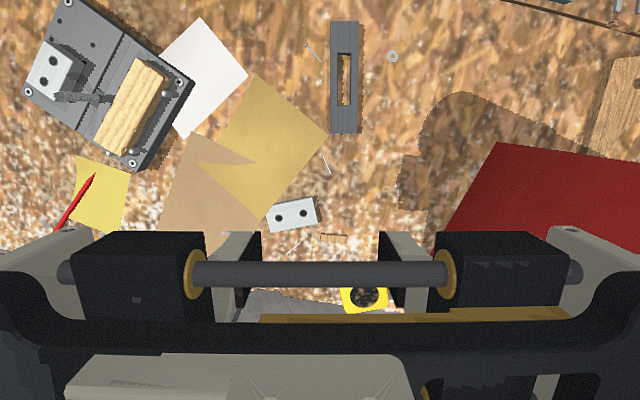

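Blank and mid block both sit well on the plate, at (132,108) and (60,72). The strap spans (331–358, 22–132), with its slot at (344,78). I'll fit it from the depth map.

Run:
```python
from h import *
s=load("w5"); z=s["z_map"]
Q=np.array([atd(s,u,v) for u in range(318,374) for v in range(8,146)])
k=Q[(Q[:,2]>.0085)&(Q[:,2]<.016)]; r=cv2.minAreaRect((k[:,:2]*1000).astype(np.float32)); print(len(k),np.median(k[:,2]),r)
# check of blank & plate & block the same way
def rect(u0,u1,v0,v1,lo,hi):
    Q=np.array([atd(s,u,v) for u in range(u0,u1) for v in range(v0,v1)]); k=Q[(Q[:,2]>lo)&(Q[:,2]<hi)]; k=k[np.linalg.norm(k[:,:2]-np.median(k[:,:2],0),axis=1)<.07]
    r=cv2.minAreaRect((k[:,:2]*1000).astype(np.float32)); print(r, np.median(k[:,2]), inplate(np.array(r[0])/1000))
rect(90,176,50,160,.0395,.047); rect(22,95,35,105,.0395,.047)
```

```text
2587 0.012147635711986793 ((621.7669677734375, -291.3291320800781), (132.09957885742188, 49.45348358154297), 9.901167869567871)
((544.4735107421875, -52.13683319091797), (39.240196228027344, 115.99178314208984), 63.25761032104492) 0.04280577411873937 [-0.04899658 -0.00204979]
((565.909912109375, 27.31380271911621), (73.97532653808594, 55.359764099121094), 62.80308532714844) 0.04273847258890459 [0.03148467 0.01511677]
```

Blank is at plate (−0.049,−0.002) and the block at about (0.0485,0.015), both good. The strap width is inflated by outliers, so I'll refine it.

Run:
```python
from h import *
s=load("w5")
Q=np.array([atd(s,u,v) for u in range(318,374) for v in range(8,146)])
k=Q[(Q[:,2]>.0105)&(Q[:,2]<.0135)][:,:2]; 
for th in(9.,9.5,9.9,10.4):
    t=np.radians(th);d=np.array([np.cos(t),np.sin(t)]);n=np.array([-d[1],d[0]]);a=k@d;b=k@n
    p=np.percentile(b,[0.5,1,3,97,99,99.5]);q=np.percentile(a,[.3,99.7]); c=d*q.mean()+n*(p[1]+p[4])/2
    print(th,p.round(4),(p[4]-p[1]).round(4),q.round(4),c.round(4))
print(to([.6215,-.2945,.12]))
crop("w5",300,10,390,140,4.5,"c5")
```

```text
9.0 [-0.4098 -0.4094 -0.4084 -0.3755 -0.3746 -0.3744] 0.0348 [0.504  0.6336] [ 0.6231 -0.2982]
9.5 [-0.4143 -0.4141 -0.4133 -0.3804 -0.3799 -0.3795] 0.0342 [0.5007 0.6301] [ 0.6231 -0.2982]
9.9 [-0.418  -0.4179 -0.4172 -0.3844 -0.3838 -0.3836] 0.034 [0.4979 0.6273] [ 0.6231 -0.2981]
10.4 [-0.4229 -0.4227 -0.4221 -0.3889 -0.3887 -0.3887] 0.034 [0.4943 0.6238] [ 0.6231 -0.2981]
[0.1186 0.0259 0.1347]
```

View pics/c5.png

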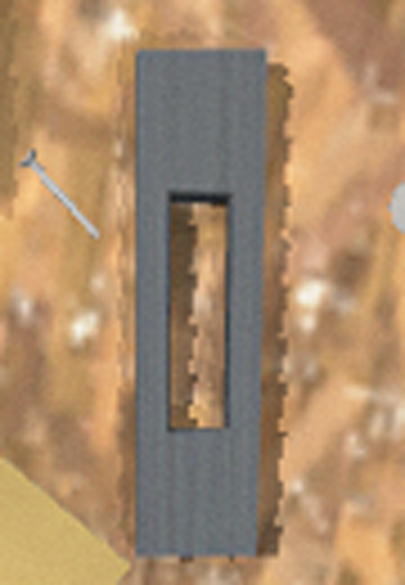

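The crop confirms a slotted strap with alike halves, centred at (0.623,−0.298), yaw about 10°, 34 × 130 mm.

Emit:
{"api": "send_path", "payload": {
  "increments": [
    [[0.06, 0.015, 0, 0, 0.06], [0.12, 0.0286, 0, 0, 0.06], [0.12, 0.0286, 0.06, 0, 0.06], [0.12, 0.0286, 0.11, 0, 0.06], [0.12, 0.0286, 0.16, 0, 0.06], [0.12, 0.0286, 0.19, 0, 0.06], [0.12, 0.0286, 0.19, 0, 0.06]]
  ]
}}

```text
clock: 19.27
tool_pos: [0.6214, -0.297, 0.0618]
orientation: [-179.9, 0.3, 9.9]
force: [-1.1, -0.6, 0.3]
opening: 0.0601
gripper_force: 0.0
```

Run:
```python
from h import *
print(avg(8)[0].round(4), to([.6231,-.2981,.027]))
```

```text
[ 0.6236 -0.2978  0.0655  9.8727] [-0.0005  0.      0.039 ]
```

Emit:
{"api": "send_path", "payload": {
  "increments": [
    [[0, 0, 0.02, 0, 0.06], [0, 0, 0.034, 0, 0.06], [0, 0, 0.038, 0, 0.06], [0, 0, 0.038, 0, 0.02], [0, 0, 0.038, 0, 0.02], [0, 0, 0.038, 0, 0.02], [0, 0, 0.038, 0, 0.02]]
  ]
}}

```text
clock: 20.55
tool_pos: [0.623, -0.2979, 0.0265]
orientation: [180.0, -0.0, 9.8]
force: [-0.5, -0.4, -1.0]
opening: 0.0338
gripper_force: 30.0
```

Run:
```python
from h import *
print(avg(4)[0].round(4))
```

```text
[ 0.623  -0.2979  0.0265  9.8358]
```

Emit:
{"api": "send_path", "payload": {
  "increments": [
    [[0, 0, -0.02, 0, 0.02], [0, 0, -0.06, 0, 0.02], [0, 0, -0.11, 0, 0.02], [0, 0, -0.16, 0, 0.02], [0, 0, -0.16, 0, 0.02]]
  ]
}}

```text
clock: 21.38
tool_pos: [0.6253, -0.2987, 0.1935]
orientation: [179.7, -0.5, 9.9]
force: [-0.4, 0.3, -2.9]
opening: 0.0337
gripper_force: 30.0
```

Run:
```python
from h import *
print(avg(8)[0].round(4),to([.5512,-.0005,.18]))
```

```text
[ 0.6227 -0.2977  0.1872  9.8352] [-0.0194 -0.305   0.0055]
```

Emit:
{"api": "send_path", "payload": {
  "increments": [
    [[0, -0.03, 0, -7, 0.02], [0, -0.07, 0, -14, 0.02], [0, -0.12, 0, -21, 0.02], [-0.01, -0.16, 0, -28, 0.02], [-0.01, -0.21, 0, -35, 0.02], [-0.02, -0.26, 0, -42, 0.02], [-0.02, -0.305, 0, -49, 0.02], [-0.02, -0.305, 0, -53, 0.02]]
  ]
}}

```text
clock: 22.78
tool_pos: [0.5506, 0.0019, 0.1865]
orientation: [-180.0, -0.0, 63.2]
force: [-0.6, -0.9, -2.9]
opening: 0.0338
gripper_force: 30.0
```

Run:
```python
from h import *
for fn,b in(("w5",(30,110,70,120)),("w1",(320,340,205,240)),("w2",(150,210,0,60))):
    s=load(fn);Q=np.array([[*atd(s,u,v),u,v] for u in range(*b[:2]) for v in range(*b[2:])]); k=Q[(Q[:,2]>.06)&(Q[:,2]<.09)]; print(fn,len(k))
    k=k[np.argsort(-k[:,2])][:12]; print([np.r_[inplate(r),r[2:]].round(4).tolist() for r in k[::2]])
print(avg(8)[0].round(4))
```

```text
w5 180
[[-0.0004, 0.0151, 0.0848, 53.0, 94.0], [-0.001, 0.0158, 0.084, 54.0, 95.0], [-0.0005, 0.0174, 0.0839, 53.0, 96.0], [0.0011, 0.0148, 0.0835, 53.0, 93.0], [-0.0017, 0.0165, 0.0832, 55.0, 96.0], [-0.0012, 0.0156, 0.083, 55.0, 95.0]]
w1 37
[[0.0003, 0.0164, 0.0835, 331.0, 228.0], [-0.0019, 0.0162, 0.082, 330.0, 227.0], [-0.0014, 0.0184, 0.0806, 331.0, 226.0], [-0.0001, 0.0143, 0.0804, 330.0, 228.0], [-0.0022, 0.0194, 0.0789, 331.0, 225.0], [-0.002, 0.0139, 0.0779, 329.0, 227.0]]
w2 89
[[0.0015, 0.0142, 0.0856, 165.0, 17.0], [0.0001, 0.0151, 0.0843, 165.0, 16.0], [0.0015, 0.0167, 0.0831, 167.0, 16.0], [-0.0005, 0.0168, 0.0827, 166.0, 15.0], [0.0003, 0.0129, 0.0823, 165.0, 18.0], [0.0002, 0.0176, 0.082, 167.0, 15.0]]
[ 5.51000e-01 -3.00000e-04  1.86300e-01  6.29074e+01]
  return _methods._mean(a, axis=axis, dtype=dtype,
  ret = ret.dtype.type(ret / rcount)
```

The stud at plate (0,0.0157) is consistent across three views, and the TCP is on target. Lowering the strap.

Emit:
{"api": "send_path", "payload": {
  "increments": [
    [[0, 0, 0.04, 0, 0.02], [0, 0, 0.06, 0, 0.02], [0, 0, 0.07, 0, 0.02], [0, 0, 0.08, 0, 0.02], [0, 0, 0.085, 0, 0.02], [0, 0, 0.085, 0, 0.02]]
  ]
}}

```text
clock: 23.92
tool_pos: [0.5512, -0.0008, 0.1016]
orientation: [180.0, 0.0, 62.8]
force: [-0.0, 0.1, -4.0]
opening: 0.0335
gripper_force: 30.0
```

Emit:
{"api": "send_path", "payload": {
  "increments": [
    [[0, 0, 0.01, 0, 0.02], [0, 0, 0.02, 0, 0.02], [0, 0, 0.026, 0, 0.02], [0, 0, 0.03, 0, 0.02], [0, 0, 0.031, 0, 0.02], [0, 0, 0.031, 0, 0.02]]
  ]
}}

```text
clock: 24.68
tool_pos: [0.5513, -0.0007, 0.0706]
orientation: [180.0, -0.0, 62.8]
force: [-0.1, 0.8, -3.2]
opening: 0.0338
gripper_force: 30.0
```

Run:
```python
from h import *
a=avg(4)[0];print(a.round(4),inplate(a),status.get_obs()["force"])
```

```text
[ 5.51300e-01 -7.00000e-04  7.08000e-02  6.28439e+01] [-0.00013803  0.01534223] [-0.17969485 -0.6835528  -5.16998341]
```

Emit:
{"api": "send_path", "payload": {
  "increments": [
    [[0, 0, 0.001, 0, 0.02], [0, 0, 0.001, 0, 0.044], [0, 0, 0.001, 0, 0.044], [0, 0, 0.001, 0, 0.044], [0, 0, -0.03, 0, 0.05], [0, 0, -0.08, 0, 0.06], [0, 0, -0.11, 0, 0.06], [0, 0, -0.11, 0, 0.06]]
  ]
}}

```text
clock: 25.88
tool_pos: [0.5527, -0.0004, 0.1836]
orientation: [179.8, -0.2, 62.9]
force: [0.8, 0.2, -0.4]
opening: 0.0598
gripper_force: 0.0
```

Run:
```python
from h import *
s=load("w4"); p=atz(s,267.5,27,.024); print(p)
print(avg(8)[0].round(4), to([.6011,.1941,.13]))
s=save("wrist","w6")
g=s["frame"][:120]
Q=np.array([[*atd(s,u,v),u,v] for u in range(180,360) for v in range(1,230)]); k=Q[(abs(Q[:,2]-.023)<.004)&(np.linalg.norm(Q[:,:2]-[.6011,.1941],axis=1)<.03)]; print(len(k)); 
if len(k): print(cv2.minEnclosingCircle((k[:,:2]*1000).astype(np.float32)),k[:,3:].mean(0))
```

```text
[0.60096416 0.1937811  0.024     ]
[ 5.51000e-01 -8.00000e-04  1.80500e-01  6.28376e+01] [ 0.1965 -0.0442  0.0496]
9
((591.3131103515625, 176.23544311523438), 4.508042335510254) [269.66666667   1.        ]
```

Emit:
{"api": "send_path", "payload": {
  "increments": [
    [[0.05, -0.01, 0, 0, 0.065], [0.1, -0.02, 0, 0, 0.065], [0.15, -0.03, 0, 0, 0.065], [0.196, -0.0443, 0.02, 0, 0.065], [0.196, -0.0443, 0.07, 0, 0.065], [0.196, -0.0443, 0.11, 0, 0.065], [0.196, -0.0443, 0.11, 0, 0.065]]
  ]
}}

```text
clock: 27.2
tool_pos: [0.599, 0.1927, 0.067]
orientation: [-179.8, 0.4, 62.8]
force: [0.0, 0.4, 0.7]
opening: 0.0648
gripper_force: 0.0
```

Run:
```python
from h import *
print(avg(8)[0].round(4), to([.601,.1939,.029]))
```

```text
[ 0.6016  0.1939  0.0713 62.8467] [-0.0006 -0.0006  0.0431]
```

Emit:
{"api": "send_path", "payload": {
  "increments": [
    [[0, 0, 0.025, 0, 0.065], [0, 0, 0.038, 0, 0.065], [0, 0, 0.042, 0, 0.065], [0, 0, 0.042, 0, 0.03], [0, 0, 0.042, 0, 0.03], [0, 0, 0.042, 0, 0.03], [0, 0, 0.042, 0, 0.03], [0, 0, 0.042, 0, 0.03]]
  ]
}}

```text
clock: 28.6
tool_pos: [0.6014, 0.194, 0.0291]
orientation: [180.0, -0.0, 62.8]
force: [-1.9, 0.1, 4.9]
opening: 0.0396
gripper_force: 30.0
```

Run:
```python
from h import *
print(avg(4)[0].round(4))
```

```text
[6.01400e-01 1.94000e-01 2.91000e-02 6.28504e+01]
```

Emit:
{"api": "send_path", "payload": {
  "increments": [
    [[0, 0, -0.03, 0, 0.03], [0, 0, -0.08, 0, 0.03], [0, 0, -0.12, 0, 0.03], [0, 0, -0.15, 0, 0.03], [0, 0, -0.15, 0, 0.03]]
  ]
}}

```text
clock: 29.42
tool_pos: [0.6022, 0.1944, 0.1811]
orientation: [179.9, -0.2, 62.9]
force: [-0.3, 0.2, -1.5]
opening: 0.0393
gripper_force: 30.0
```

Run:
```python
from h import *
print(avg(8)[0].round(4),to([.5510,-.0004,.17]))
```

```text
[ 0.6008  0.1937  0.178  62.8307] [-0.1954  0.0443  0.0078]
```

Emit:
{"api": "send_path", "payload": {
  "increments": [
    [[-0.05, 0.01, 0, 0, 0.03], [-0.1, 0.02, 0, 0, 0.03], [-0.15, 0.035, 0, 0, 0.03], [-0.1954, 0.0443, 0, 0, 0.03], [-0.1954, 0.0443, 0.02, 0, 0.03], [-0.1954, 0.0443, 0.04, 0, 0.03], [-0.1954, 0.0443, 0.05, 0, 0.03], [-0.1954, 0.0443, 0.05, 0, 0.03]]
  ]
}}

```text
clock: 30.82
tool_pos: [0.5511, -0.0003, 0.1279]
orientation: [-179.9, 0.1, 62.9]
force: [-0.3, -0.9, -1.0]
opening: 0.0395
gripper_force: 30.0
```

Run:
```python
from h import *
print(avg(8)[0].round(4),to([.5510,-.0004,.112]),status.get_obs()["force"])
```

```text
[ 0.5517 -0.      0.1289 62.8614] [-0.0006 -0.0004  0.017 ] [ 0.77316922  0.37633135 -0.377019  ]
```

Emit:
{"api": "send_path", "payload": {
  "increments": [
    [[-0.0006, -0.0004, 0.01, 0, 0.03], [-0.0006, -0.0004, 0.018, 0, 0.03], [-0.0006, -0.0004, 0.024, 0, 0.03], [-0.0006, -0.0004, 0.028, 0, 0.03], [-0.0006, -0.0004, 0.028, 0, 0.03]]
  ]
}}

```text
clock: 31.85
tool_pos: [0.5506, -0.0007, 0.1001]
orientation: [-180.0, 0.0, 62.8]
force: [0.1, 0.7, -0.4]
opening: 0.0394
gripper_force: 30.0
```

Run:
```python
from h import *
print(avg(4)[0].round(4),status.get_obs()["force"],status.get_obs()["moment"])
```

```text
[ 5.50800e-01 -6.00000e-04  1.00500e-01  6.28436e+01] [ 0.06720689 -0.35152753 -2.40807717] [-0.14752483  0.06056407  0.01837395]
```

The bore is over the stud with no side force. Continuing down.

Emit:
{"api": "send_path", "payload": {
  "increments": [
    [[0, 0, 0.005, 0, 0.03], [0, 0, 0.01, 0, 0.03], [0, 0, 0.013, 0, 0.03], [0, 0, 0.0155, 0, 0.03], [0, 0, 0.0155, 0, 0.03]]
  ]
}}

```text
clock: 32.67
tool_pos: [0.5506, -0.0006, 0.0848]
orientation: [-180.0, 0.0, 62.8]
force: [0.0, -0.5, -1.0]
opening: 0.0393
gripper_force: 30.0
```

Run:
```python
from h import *
print(avg(4)[0].round(4),status.get_obs()["force"],status.get_obs()["moment"])
```

```text
[ 5.50800e-01 -6.00000e-04  8.50000e-02  6.28409e+01] [-0.59809902  0.26612189 -0.96831026] [-0.11475516  0.06574713 -0.06009906]
```

Emit:
{"api": "send_path", "payload": {
  "increments": [
    [[0, 0, 0.001, 0, 0.03], [0, 0, 0.001, 0, 0.052], [0, 0, 0.001, 0, 0.052], [0, 0, 0.001, 0, 0.052], [0, 0, -0.03, 0, 0.052], [0, 0, -0.08, 0, 0.06], [0, 0, -0.14, 0, 0.07], [0, 0, -0.19, 0, 0.07]]
  ]
}}

```text
clock: 33.88
tool_pos: [0.5508, -0.0006, 0.2777]
orientation: [179.9, -0.1, 62.8]
force: [0.7, 0.4, -0.5]
opening: 0.0693
gripper_force: 0.0
```

Emit:
{"api": "send_path", "payload": {
  "increments": [
    [[-0.05, 0, -0.03, 0, 0.07], [-0.1, 0, -0.05, 0, 0.07], [-0.14, 0, -0.05, 0, 0.07], [-0.14, 0, -0.05, 0, 0.07], [-0.14, 0, -0.05, 0, 0.07]]
  ]
}}

```text
clock: 34.5
tool_pos: [0.4868, -0.1252, 0.3251]
orientation: [180.0, -0.0, 62.8]
force: [0.3, -0.5, -0.1]
opening: 0.0701
gripper_force: 0.0
```

Run:
```python
from h import *
print(avg(6)[0].round(4),status.get_obs()["force"])
s=save("wrist","w7")
p=proj(s,[.551,-.0004,.05]); print(p)
u,v=int(p[0]),int(p[1]); crop("w7",max(u-110,0),max(v-90,0),u+110,v+75,3.6,"c6")
```

```text
[ 0.4871 -0.1247  0.3249 62.8676] [-0.47318322 -0.37448256 -0.4514126 ]
[319.63693046  65.66998181]
```

View pics/c6.png

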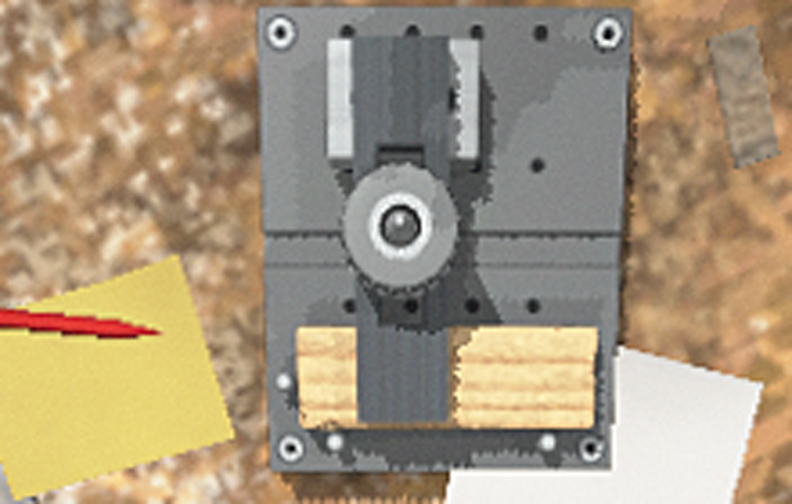

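The assembly is as intended: the strap bridges blank and block, and the knob is on the stud. I'll check heights by depth before handing in.

Run:
```python
from h import *
s=load("w7"); u0,v0=209,0
for n,u,v in(("strapB",400,70),("strapW",405,370),("block",340,100),("blankL",325,380),("blankR",530,380),("knobL",360,225),("knobR",443,225),("knobT",400,180),("knobB",400,275)):
    X=atd(s,u0+u/3.6,v0+v/3.6); print(n,X.round(4),inplate(X).round(4))
```

```text
strapB [0.5758 0.047  0.055 ] [0.0535 0.0153]
strapW [ 0.5319 -0.0434  0.0556] [-0.047   0.0131]
block [0.5536 0.0511 0.0433] [0.0471 0.0369]
blankL [ 0.5032 -0.0323  0.0435] [-0.0502  0.0437]
blankR [ 0.5733 -0.068   0.0435] [-0.0499 -0.0349]
knobL [0.539  0.0046 0.0792] [-0.001   0.0287]
knobR [ 0.564  -0.0082  0.0796] [-0.001   0.0007]
knobT [0.5574 0.011  0.0788] [0.0131 0.0152]
knobB [ 0.5438 -0.0157  0.0789] [-0.0169  0.0151]
```

All heights match: strap top 55 mm, knob top 79 mm and level. Handing in.

```bash
python3 -c "from plant import job; print(job.close_job())"
```

```text
the job is handed in; nothing more can be done
None
```

The blank is clamped and the job is handed in: blank against its pins, 19 mm block across the stud, strap level over both and the knob flat on it by the depth readings, other blocks not touched; the hand-in did not report the verdict.

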